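Sort spices and produce off the hob

ROBOT

A 6-joint arm with a two-finger parallel gripper is mounted at the origin on a cart in front of the work surface, level with it; the furniture and walls round the work are solid. World frame = base frame: x ahead of the robot, y to its left, z up, the work surface at z = 0. Lengths are in mm, angles in rad, forces in N, time in s.
With the tool pointing down it reaches from about 300 to 775 mm from the base axis. Payload 14.6 kg.
Tool frame: the origin (TCP) lies at the very end of the fingers, on their centre line; the grasp point (between the pads) lies 19 mm behind it; z points along the fingers, y is the line along which they close (so a half turn about z gives the same grasp; the last joint's range is limited). The gripper opens to 94 mm and grips with 3 to 60 N. Pads are 16 mm wide; open, the fingers measure 119 mm over their backs; the gripper's body (75 mm by 177 mm) begins 78 mm behind the grasp point.
Start: joints at [1.247, 0.3, 1.521, -0, 1.321, -0.067], TCP at [139.691, 531.955, 205.446] pointing down, gripper open.
Joint ranges: [-3.03, 3.03], [-0.79, 2.21], [0.23, 2.52], [-1.04, 4.18], [0, 3.07], [-2.55, 2.55]. Speed limits (rad/s): [2.22, 2.22, 2.57, 3.14, 3.14, 3.14].

INTERFACE

Orientations are given as [roll, pitch, yaw] about the fixed x, y, z axes, in that order (R = Rz(yaw) Ry(pitch) Rx(roll)).
In Python, from cell import manip, camera, get_calibration gives the robot as it stands. The module is installed in compiled form; this text tells all that it offers.
- The arm moves only by the tool jog_arm, never from a script. Its argument "plan" is one flat list of numbers, 6 for each row, row after row: the shift along the world's x, y, z in m, then the turn, a rotation vector about the world's x, y, z in degrees. A call has 1 to 20 rows; each row is the pose to reach, as a shift and turn from the pose commanded when the call began; what a row does not reach only later rows make up. A row lasts 1/10 s, in which the tool goes at most 50 mm and 8.59 degrees, less where a joint would pass 70% of its speed; a pose out of reach is approached as far as the arm can. A call with a gripper value outside its range is refused whole. "claw" is the finger opening in m, from 0 to 0.094, set as the call begins (left out, the last holds). The fingers move at their own pace and stop on an object; "force" is the grip in N (left out, the last holds). Time passes only in rows, so rows that repeat a pose let the fingers close. It gives the time, the measured TCP pose, the force, the opening and the grip force at its end, in the units of the state.
- manip.read_state(): the state, without advancing time (a new reading comes with each control period).
- camera(name): name is "scene" or "top" or "wrist"; returns (picture, depth): 400x640x3 uint8, red, green, blue; 400x640 float32, mm along the optical axis (not along the pixel's ray), 0 where there is no reading.
- get_calibration(name): a dict with "fx", "fy", "cx", "cy" (pixels), "origin" and "attitude" of the camera in the world. Camera axes: x right, y down, z forward; pixel columns grow to the right and rows downward; lengths in mm; the calibration is good to about 2 mm. A picture is of the moment at which its call begins: read the wrist's pose just before it. get_calibration takes no time and is no camera call; for the wrist camera it gives the pose at the moment of the call.
- manip.sign_off(): hands the job in; it is judged then, once.
The state is a dict: "clock": time; "joints": joint angles; "qd": joint speeds; "effort": joint torques, N m; "eef_pos": TCP position; "eef_rot": TCP orientation; "wrist_force": force on the tool from outside, world axes, zero at the start; "moment": the same for the moment, N m; "finger_gap": finger opening in mm; "finger_force": force on a finger pad.
Only numpy, scipy, OpenCV 4.12 (cv2) and the standard library are available. Lean on these libraries where they do the work, as an engineer would, in place of code of your own. Each camera call takes 0.05 s, during which the arm holds its last target. There are 200 camera calls.

TASK

Sort what was left on the front of the hob: stand the red-capped spice jar upright in the rack bay with the red pad and the gold-capped one upright in the bay with the yellow pad, and lay the lemon and the garlic bulb next to each other on the floor of the white tray. Set each thing down, do not drop it, and leave the unlit tea light where it stands.

Things in the scene. Friction and masses are not known exactly. Their poses are not given: they have to be found in the camera images.
- red_jar: Upright glass spice jar with a red cap and a green label, round, 45 mm across, 106 mm tall (cap from 85 mm up), 0.11 kg. Origin: centre of its underside, z up. At the start on the front of the hob, whose glass is at z = 0.
- gold_jar: Upright glass spice jar with a gold-yellow cap, 42 mm across, 96 mm tall (cap from 76 mm up), 0.11 kg. Origin: centre of its underside, z up. At the start on the hob.
- lemon: Yellow lemon lying on its side, 78 mm long (its own x), 55 mm wide (its own y), 56 mm high, 0.11 kg. Origin: at the start in the middle of its underside (it turns with the lemon). At the start on the hob, long axis roughly along world y, so it is gripped across its 55 mm with the fingers closing roughly along world x.
- garlic: Pale pink garlic bulb standing on its base, about 50 mm across and 51 mm tall with the tip, 0.05 kg. Origin: centre of its underside, z up. At the start on the hob.
- candle: Unlit tea light in a silver metal cup, round, 38 mm across, 15 mm tall, loose, 0.03 kg. Origin: centre of its underside. Stands among the other things on the hob and is to stay where it is. Above all this hangs the extractor hood: front edge x = 0.585, underside z = 0.49, y from -0.45 to 0.25; lift low there and draw back to the robot before rising.
- spice_rack: Fixed light wooden rack with two open-topped square bays side by side along its own y, on the dark worktop left of the hob: 74 mm (own x) by 143 mm (own y), 46 mm high. Each bay is 64 by 64 mm inside, 5 mm walls, bay centres at own y = +34.5 and -34.5 mm. Walls rise about 39 mm above the pads. Origin: centre of its underside. Turned by up to 0.1 rad.
- red_pad: Fixed red square pad, 61 mm, 2 mm thick, on the floor of one bay of the rack: where the red-capped jar goes. Which bay it is in varies. Origin: centre of its underside; the jar stands 2 mm above it. Axes parallel to the rack's.
- yellow_pad: Fixed yellow square pad, 61 mm, 2 mm thick, on the floor of the other bay of the rack: where the gold-capped jar goes. Origin: centre of its underside; the jar stands 2 mm above it. Axes parallel to the rack's.
- tray: Fixed shallow white enamel tray with a blue rim, on the dark worktop left of the hob, beside the rack: 110 mm (own x) by 140 mm (own y), rim top 25 mm above the underside; inside 100 by 130 mm, floor 5 mm above the underside. Origin: centre of its underside. Turned by up to 0.1 rad. It and the rack stand side by side along world y, about 30 mm apart, either one nearer the hob.

How it is judged (in metres and radians):
At the end, for the whole second after the job is handed in: Each jar upright (0.15 rad), centre within 15 mm of its own pad's, foot under 10 mm above the pad's underside; lemon and garlic resting on the tray, origins inside its rim; all four released and at rest (under 0.03 m/s); tea light within 30 mm of where it stood (horizontal distance between red_jar and red_pad below 0.015 m and z of red_jar in the frame of red_pad below 0.01 m and angle between each of red_jar, gold_jar's own z axis and vertical below 0.15 rad and horizontal distance between gold_jar and yellow_pad below 0.015 m and z of gold_jar in the frame of yellow_pad below 0.01 m and x of lemon in the frame of tray between -0.05 and 0.05 m and y of lemon in the frame of tray between -0.065 and 0.065 m and z of each of lemon, garlic in the frame of tray below 0.062 m and contact force between each of lemon, garlic and tray above 0.05 N and x of garlic in the frame of tray between -0.05 and 0.05 m and y of garlic in the frame of tray between -0.065 and 0.065 m and linear speed of each of red_jar, gold_jar, lemon, garlic below 0.03 m/s and distance of candle from where it was at the start of the episode below 0.03 m); the robot touches nothing.
It fails at once if the tea light is pushed more than 30 mm from its place (distance of candle from where it was at the start of the episode above 0.03 m).
It fails at once if the red-capped jar is dropped from a height (falls free of the fingers at more than 0.9 m/s, about 40 mm of fall) (linear speed of red_jar above 0.9 m/s and contact force between red_jar and the fingers below 0.05 N).
It fails at once if the gold-capped jar is dropped from a height (falls free of the fingers at more than 0.9 m/s, about 40 mm of fall) (linear speed of gold_jar above 0.9 m/s and contact force between gold_jar and the fingers below 0.05 N).
It fails at once if the lemon is dropped from a height (falls free of the fingers at more than 0.9 m/s, about 40 mm of fall) (linear speed of lemon above 0.9 m/s and contact force between lemon and the fingers below 0.05 N).
It fails at once if the garlic is dropped from a height (falls free of the fingers at more than 0.9 m/s, about 40 mm of fall) (linear speed of garlic above 0.9 m/s and contact force between garlic and the fingers below 0.05 N).
It also fails if it takes over 128 s, if anything falls off the work surface, if the arm or the gripper's body presses on something with over 40 N, if the wrist force passes 120 N, or if a joint passes its speed limit or range.

## Working session

There is one attempt and no reset: what is moved stays moved. The work goes in short steps, Python scripts to look and compute and a tool call to move; the robot and the scene stay as the last step left them, time stands still between calls to the robot, and variables do not carry over. Pictures are saved under pics/ and viewed, at most 14 in all, crops included, and the job is handed in when it is done.

Besides the shell and the picture viewer there is one more tool, called after "Request:" by a JSON object that holds its "api" and its "payload". jog_arm: Moves the arm, as the interface text tells. Its arguments: {"type":"object","properties":{"plan":{"type":"array"},"claw":{"type":"number"},"force":{"type":"number"}},"required":["plan"]}

```bash
mkdir -p pics
python3 - <<'E'
from cell import manip,camera,get_calibration
import cv2,numpy as np
for n in("scene","top"):
    p,d=camera(n); cv2.imwrite(f"pics/{n}0.png",p[:,:,::-1]); np.savez(f"{n}0.npz",p=p,d=d)
    print(n,get_calibration(n))
print(manip.read_state())
E
```

```text
scene {'fx': 368.3775661423781, 'fy': 368.3775661423781, 'cx': 324.27058629928723, 'cy': 202.26402576010108, 'origin': array([ 199.16695258, -531.39856969,  825.22417563]), 'attitude': array([-2.45411339,  0.00910427, -0.59282353])}
top {'fx': 404.94307243832117, 'fy': 404.94307243832117, 'cx': 317.98272327962565, 'cy': 201.45225420947042, 'origin': array([ 283.4998211 ,   32.59825606, 1409.46093352]), 'attitude': array([-2.95428289, -0.01456133, -1.58287276])}
{'clock': 0.1, 'joints': array([ 1.24739002e+00,  3.00421065e-01,  1.52149574e+00,  1.00350324e-05,
        1.32072393e+00, -6.65915995e-02]), 'qd': array([-0.00063316, -0.00105422, -0.00189086, -0.00023611,  0.00130034,
        0.00129919]), 'effort': array([ 1.96765919e-03, -5.32641113e+01, -3.53289771e+01,  7.10595120e-02,
        2.34146143e-02, -7.12920701e-05]), 'eef_pos': array([139.62224318, 531.74209082, 204.94988189]), 'eef_rot': array([-3.14054754e+00, -7.94404886e-05,  2.88477542e+00]), 'wrist_force': array([0.84645257, 0.50443102, 0.21362587]), 'moment': array([0.054177  , 0.00960575, 0.04321121]), 'finger_force': 0.0, 'finger_gap': 93.83262468805938}
```

View pics/scene0.png

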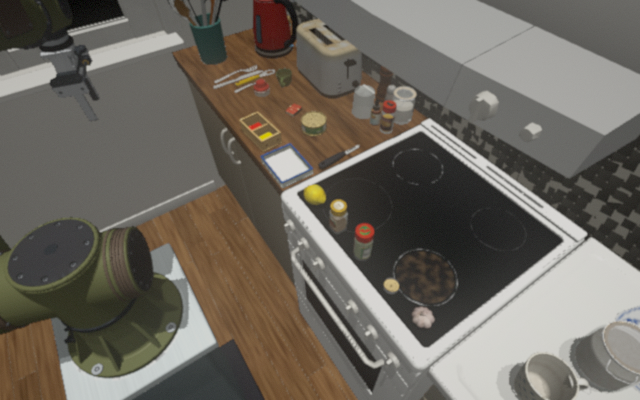

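View pics/top0.png

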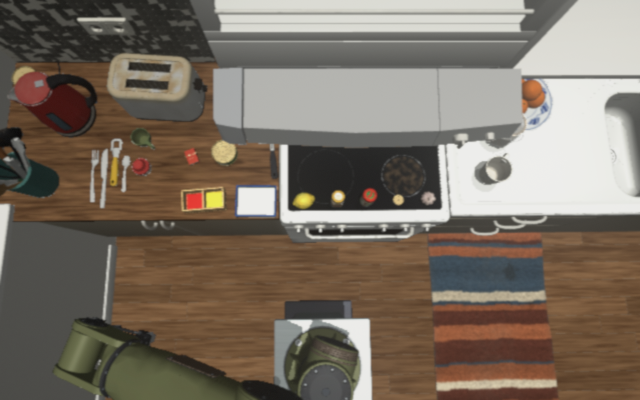

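The scene picture shows lemon (315,195), gold jar (339,215), red jar (364,240), tea light (391,286) and garlic (423,317), with the rack near (261,127) and tray (287,164). In the top picture they sit at lemon (303,200), gold (338,198), red (369,196), candle (398,200), garlic (428,198), rack pads red (194,200) and yellow (215,199), tray (256,201).

```bash
cat > h.py <<'E'
import numpy as np,cv2
from scipy.spatial.transform import Rotation as R
def ray(c,uv,z):
    uv=np.atleast_2d(uv).astype(float)
    d=np.c_[(uv[:,0]-c['cx'])/c['fx'],(uv[:,1]-c['cy'])/c['fy'],np.ones(len(uv))]
    d=R.from_euler('xyz',c['attitude']).apply(d); o=np.array(c['origin'])
    return o+d*((z-o[2])/d[:,2])[:,None]
def blob(p,lo,hi,box):
    """largest HSV blob in box (u0,v0,u1,v1): contour, area"""
    h=cv2.cvtColor(p,cv2.COLOR_RGB2HSV); m=cv2.inRange(h,lo,hi)
    k=np.zeros_like(m); u0,v0,u1,v1=box; k[v0:v1,u0:u1]=m[v0:v1,u0:u1]
    cs,_=cv2.findContours(k,cv2.RETR_EXTERNAL,cv2.CHAIN_APPROX_NONE)
    c=max(cs,key=cv2.contourArea); return c[:,0,:],cv2.contourArea(c)
def cen(c): 
    m=cv2.moments(c.reshape(-1,1,2)); return np.array([m['m10']/m['m00'],m['m01']/m['m00']])
E
python3 - <<'E'
from h import *
from cell import get_calibration
p=np.load('top0.npz')['p'];c=get_calibration('top')
for n,lo,hi,box,z in[('lemon',(20,120,80),(35,255,255),(290,185,318,212),28),('gold',(12,60,110),(35,255,255),(328,185,350,208),90),
 ('red',(0,140,90),(8,255,255),(358,183,382,205),100),('candle',(8,40,110),(35,255,255),(388,190,410,210),14),('garlic',(0,0,110),(180,110,255),(418,188,438,207),25),
 ('rpad',(0,150,90),(8,255,255),(180,185,208,215),2),('ypad',(22,150,90),(35,255,255),(203,185,230,215),2),('tray',(0,0,150),(180,80,255),(232,182,278,220),5)]:
    k,a=blob(p,lo,hi,box); r=cv2.minAreaRect(k)
    w=ray(c,k,z)[:,:2].astype(np.float32); wr=cv2.minAreaRect(w)
    print(n,a,cen(k).round(1),'centroid',ray(c,cen(k),z)[0,:2].round(1),'rect',np.round(wr[0],1),np.round(wr[1],1),round(wr[2],1))
E
cat > snap.py <<'E'
import sys
from h import *
from cell import manip,camera,get_calibration
c=get_calibration('wrist'); s=manip.read_state(); p,d=camera('wrist')
cv2.imwrite(f'pics/{sys.argv[1]}.png',p[:,:,::-1]); np.savez(sys.argv[1]+'.npz',p=p,d=d,c=np.array(c,dtype=object))
print(s['clock'],s['eef_pos'].round(1),s['eef_rot'].round(4),c)
E
python3 snap.py w0
```

```text
lemon 248.0 [303.4 200.3] centroid [549.6  59.8] rect [549.   61.2] [76.3 53. ] 89.5
gold 119.5 [337.8 196.2] centroid [550.6 -55.9] rect [551.2 -56.5] [40.  40.9] 88.9
red 143.0 [369.6 194.6] centroid [ 552.8 -160.6] rect [ 553.4 -160.2] [43.1 44.3] 88.1
candle 78.5 [398.  199.2] centroid [ 553.1 -272.7] rect [ 553.8 -272.9] [35.3 36.2] 87.3
garlic 109.0 [428.3 197.7] centroid [ 555.3 -377.1] rect [ 555.1 -377.4] [41.3 43.7] 50.9
rpad 214.5 [193.6 200.5] centroid [557.5 447.2] rect [557.4 447.6] [54.8 52.7] 2.4
ypad 200.5 [213.5 198.8] centroid [563.  377.6] rect [563.6 377.5] [53.7 52.7] 2.2
tray 1005.5 [255.8 201.1] centroid [552.6 227.9] rect [553.5 227.3] [132.3 100.5] 89.4
0.1 [139.6 531.7 204.9] [-3.1405e+00 -1.0000e-04  2.8848e+00] {'fx': 326.4461049773369, 'fy': 326.4461049773369, 'cx': 317.45189721094204, 'cy': 198.54544045824773, 'origin': array([ 74.06073867, 549.06161825, 383.70660253]), 'attitude': array([2.90150900e+00, 5.47440978e-04, 1.31437909e+00])}
```

View pics/w0.png

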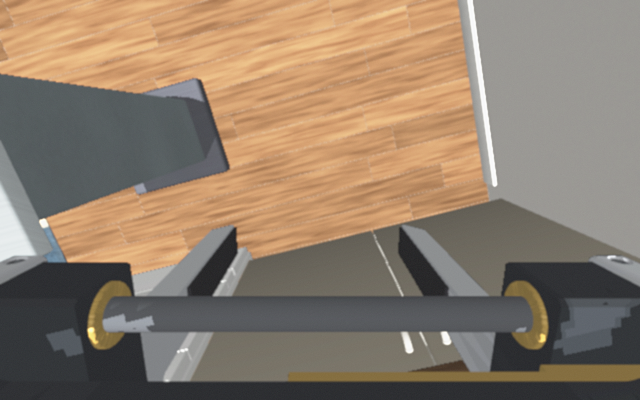

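Request:
{"api": "jog_arm", "payload": {"plan": [0.07, -0.065, 0.03, 0, 0, -19, 0.14, -0.13, 0.06, 0, 0, -38, 0.22, -0.2, 0.09, 0, 0, -57, 0.29, -0.27, 0.125, 0, 0, -75.3, 0.29, -0.27, 0.125, 0, 0, -75.3, 0.29, -0.27, 0.125, 0, 0, -75.3, 0.29, -0.27, 0.125, 0, 0, -75.3, 0.29, -0.27, 0.125, 0, 0, -75.3, 0.29, -0.27, 0.125, 0, 0, -75.3, 0.29, -0.27, 0.125, 0, 0, -75.3, 0.29, -0.27, 0.125, 0, 0, -75.3, 0.29, -0.27, 0.125, 0, 0, -75.3, 0.29, -0.27, 0.125, 0, 0, -75.3, 0.29, -0.27, 0.125, 0, 0, -75.3], "claw": 0.094}}

```text
clock: 1.55
eef_pos: [429.2, 262.5, 330.3]
eef_rot: [-3.141, 0.0, 1.573]
wrist_force: [0.0, -0.1, -0.7]
finger_gap: 94.0
finger_force: 0.0
```

```bash
python3 snap.py w1
```

```text
1.55 [429.2 262.5 330.3] [-3.1414e+00  1.0000e-04  1.5727e+00] {'fx': 326.4461049773369, 'fy': 326.4461049773369, 'cx': 317.45189721094204, 'cy': 198.54544045824773, 'origin': array([429.8432474 , 330.88223482, 509.07623215]), 'attitude': array([ 2.90193388e+00, -5.64036121e-05,  2.22925300e-03])}
```

View pics/w1.png

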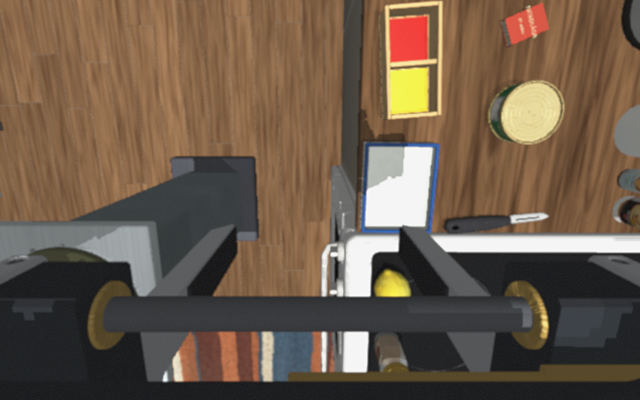

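The wrist view shows the rack clearly (rim corners about (387,4),(441,2),(440,116),(387,118)), pads red (408,40) and yellow (408,91), and the tray with blue rim (362-438,143-232).

Run:
```python
from h import *
f=np.load('w1.npz',allow_pickle=True);p=f['p'];c=f['c'].item()
def rep(n,m,z,box):
    u0,v0,u1,v1=box;k=np.zeros_like(m);k[v0:v1,u0:u1]=m[v0:v1,u0:u1]
    k=cv2.morphologyEx(k,cv2.MORPH_CLOSE,np.ones((3,3)))
    cs,_=cv2.findContours(k,cv2.RETR_EXTERNAL,cv2.CHAIN_APPROX_NONE);q=max(cs,key=cv2.contourArea)[:,0]
    w=ray(c,q,z)[:,:2].astype(np.float32);r=cv2.minAreaRect(w)
    print(n,len(q),np.round(r[0],1),np.round(r[1],1),round(r[2],2), 'img',q.min(0),q.max(0))
h=cv2.cvtColor(p,cv2.COLOR_RGB2HSV)
print(h[40,408],h[91,408],h[10,389],h[62,405],h[180,420],h[200,363],h[60,470])
rep('rpad',cv2.inRange(h,(0,170,60),(6,255,255))|cv2.inRange(h,(174,170,60),(180,255,255)),5,(380,0,450,130))
rep('ypad',cv2.inRange(h,(22,170,60),(34,255,255)),5,(380,0,450,130))
rep('rack',cv2.inRange(h,(12,30,150),(24,170,255))|cv2.inRange(h,(22,170,60),(34,255,255))|cv2.inRange(h,(0,170,60),(6,255,255)),46,(380,0,450,125))
rep('tray',cv2.inRange(h,(100,100,50),(130,255,255)),25,(350,130,450,245))
d=f['d']; 
for u,v in((408,40),(408,91),(415,200),(387,60),(470,60)):
    from cell import get_calibration
    z=d[v,u]; dd=np.array([(u-c['cx'])/c['fx'],(v-c['cy'])/c['fy'],1])*z
    print(u,v,(R.from_euler('xyz',c['attitude']).apply(dd)+c['origin']).round(1))
```

```text
[  1 190 243] [ 30 174 245] [ 17 108 151] [ 23  93 245] [  0   0 245] [110 146 154] [ 14 120 134]
rpad 153 [558.1 441.4] [51.2 55.9] 4.64 img [390  16] [426  61]
ypad 167 [564.  370.7] [50.7 60.5] 4.64 img [391  68] [426 113]
rack 401 [561.5 399.6] [ 82.8 156.1] 4.46 img [384   0] [448 124]
tray 557 [553.6 227.8] [138.3 109.6] 89.77 img [362 143] [439 232]
408 40 [558.9 440.4   2.5]
408 91 [563.2 370.9   4.2]
415 200 [586.5 204.8   1.4]
387 60 [522.6 407.3  41.7]
470 60 [653.1 415.   -3.6]
```

Request:
{"api": "jog_arm", "payload": {"plan": [0, -0.04, -0.01, 0, 0, 0, 0, -0.42, -0.08, 0, 0, 0, 0, -0.42, -0.08, 0, 0, 0, 0, -0.42, -0.08, 0, 0, 0, 0, -0.42, -0.08, 0, 0, 0, 0, -0.42, -0.08, 0, 0, 0, 0, -0.42, -0.08, 0, 0, 0, 0, -0.42, -0.08, 0, 0, 0, 0, -0.42, -0.08, 0, 0, 0, 0, -0.42, -0.08, 0, 0, 0, 0, -0.42, -0.08, 0, 0, 0, 0, -0.42, -0.08, 0, 0, 0, 0, -0.42, -0.08, 0, 0, 0]}}

```text
clock: 2.9
eef_pos: [429.9, -157.0, 250.8]
eef_rot: [3.141, 0.0, 1.572]
wrist_force: [0.3, -0.3, -0.2]
finger_gap: 94.0
finger_force: 0.0
```

```bash
python3 snap.py w2
```

```text
2.9 [ 429.9 -157.   250.8] [3.1409e+00 2.0000e-04 1.5724e+00] {'fx': 326.4461049773369, 'fy': 326.4461049773369, 'cx': 317.45189721094204, 'cy': 198.54544045824773, 'origin': array([430.4878061 , -88.58825682, 429.56032377]), 'attitude': array([ 2.90178635e+00, -8.90889933e-04,  1.97229226e-03])}
```

View pics/w2.png

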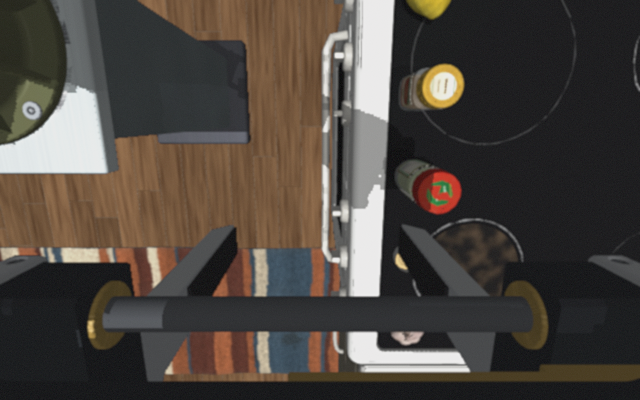

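Gold cap top is centred near (444,86), the red cap top near (441,190); the lemon is at the top edge (428,5) and the tea light peeks out at (402,258).

Run:
```python
from h import *
f=np.load('w2.npz',allow_pickle=True);p=f['p'];c=f['c'].item()
k,a=blob(p,(0,0,150),(180,90,255),(428,68,462,106)); print(cen(k),a,ray(c,cen(k),96))
k,a=blob(p,(12,60,130),(35,255,255),(415,60,470,112)); print('cap hull',k.min(0),k.max(0),cen(cv2.convexHull(k)[:,0]), ray(c,cen(cv2.convexHull(k)[:,0]),92))
k,a=blob(p,(0,120,90),(8,255,255),(405,160,470,220)); q=cv2.convexHull(k)[:,0]; print(k.min(0),k.max(0),cen(q),ray(c,cen(q),100))
k,a=blob(p,(45,80,60),(85,255,255),(422,172,460,208)); print('green',cen(k),a,ray(c,cen(k),106))
```

```text
[443.02260398  85.59704641] 553.0 [[552.54706602 -57.12709539  96.        ]]
cap hull [422  64] [463 107] [442.53695756  85.57451121] [[553.53186801 -56.72980301  92.        ]]
[418 171] [461 214] [439.37866109 192.32914923] [[ 557.09896355 -162.32524258  100.        ]]
green [434.2311828  199.70967742] 62.0 [[ 550.23434771 -168.71685493  106.        ]]
```

Request:
{"api": "jog_arm", "payload": {"plan": [0, 0, -0.04, 0, 0, 0, 0, -0.0035, -0.08, 0, 0, 0, 0, -0.0035, -0.12, 0, 0, 0, 0.03, -0.0035, -0.12, 0, 0, 0, 0.06, -0.0035, -0.12, 0, 0, 0, 0.09, -0.0035, -0.12, 0, 0, 0, 0.124, -0.0035, -0.12, 0, 0, 0, 0.124, -0.0035, -0.12, 0, 0, 0, 0.124, -0.0035, -0.12, 0, 0, 0, 0.124, -0.0035, -0.14, 0, 0, 0, 0.124, -0.0035, -0.16, 0, 0, 0, 0.124, -0.0035, -0.18, 0, 0, 0, 0.124, -0.0035, -0.192, 0, 0, 0, 0.124, -0.0035, -0.192, 0, 0, 0, 0.124, -0.0035, -0.192, 0, 0, 0, 0.124, -0.0035, -0.192, 0, 0, 0]}}

```text
clock: 4.55
eef_pos: [554.1, -161.7, 59.6]
eef_rot: [3.14, 0.001, 1.571]
wrist_force: [0.3, 0.0, 0.1]
finger_gap: 93.5
finger_force: 0.0
```

Request:
{"api": "jog_arm", "payload": {"plan": [0, 0, 0, 0, 0, 0, 0, 0, 0, 0, 0, 0, 0, 0, 0, 0, 0, 0, 0, 0, 0, 0, 0, 0, 0, 0, 0, 0, 0, 0, 0, 0, 0, 0, 0, 0, 0, 0, 0, 0, 0, 0, 0, 0, 0, 0, 0, 0, 0, 0, 0, 0, 0, 0], "claw": 0.03, "force": 20}}

```text
clock: 5.45
eef_pos: [553.7, -161.5, 58.4]
eef_rot: [-3.142, 0.0, 1.571]
wrist_force: [-0.2, 0.3, 0.1]
finger_gap: 44.1
finger_force: 20.0
```

Request:
{"api": "jog_arm", "payload": {"plan": [0, 0, 0.01, 0, 0, 0, 0, 0, 0.03, 0, 0, 0, 0, 0, 0.055, 0, 0, 0, 0, 0, 0.07, 0, 0, 0, -0.015, 0, 0.07, 0, 0, 0, -0.045, 0, 0.07, 0, 0, 0, -0.08, 0, 0.07, 0, 0, 0, -0.11, 0, 0.07, 0, 0, 0, -0.124, 0.015, 0.07, 0, 0, 0, -0.124, 0.045, 0.07, 0, 0, 0, -0.124, 0.08, 0.07, 0, 0, 0, -0.124, 0.12, 0.07, 0, 0, 0, -0.124, 0.16, 0.07, 0, 0, 0, -0.124, 0.2, 0.07, 0, 0, 0, -0.124, 0.24, 0.07, 0, 0, 0, -0.124, 0.28, 0.07, 0, 0, 0, -0.124, 0.315, 0.07, 0, 0, 0, -0.124, 0.345, 0.07, 0, 0, 0, -0.124, 0.36, 0.07, 0, 0, 0]}}

```text
clock: 7.35
eef_pos: [429.5, 200.6, 129.1]
eef_rot: [3.141, -0.0, 1.572]
wrist_force: [-0.4, 0.4, -1.5]
finger_gap: 43.9
finger_force: 20.0
```

Request:
{"api": "jog_arm", "payload": {"plan": [0, 0.02, 0, 0, 0, 0, 0, 0.05, 0, 0, 0, 0, 0, 0.085, 0, 0, 0, 0, 0.01, 0.12, 0, 0, 0, 0, 0.03, 0.155, 0, 0, 0, 0, 0.06, 0.19, 0, 0, 0, 0, 0.09, 0.22, 0, 0, 0, 0, 0.115, 0.24, 0, 0, 0, 0, 0.1245, 0.2415, 0, 0, 0, 0, 0.1245, 0.2415, 0, 0, 0, 0, 0.1245, 0.2415, 0, 0, 0, 0, 0.1245, 0.2415, 0, 0, 0, 0, 0.1245, 0.2415, 0, 0, 0, 0]}}

```text
clock: 8.65
eef_pos: [553.8, 439.8, 129.1]
eef_rot: [3.141, -0.0, 1.571]
wrist_force: [-0.1, 0.3, -1.4]
finger_gap: 44.3
finger_force: 20.0
```

```bash
python3 snap.py w3
python3 - <<'E'
from cell import camera
import cv2
p,d=camera('top'); a=cv2.resize(p[170:230,170:290],None,fx=4,fy=4,interpolation=2)
q,d=camera('scene'); b=cv2.resize(q[80:190,200:320],None,fx=4,fy=4,interpolation=2)[:440]
import numpy as np
w=cv2.imread('pics/w3.png')
cv2.imwrite('pics/c3.png',np.vstack([a,b])[:600,:,::-1])
E
```

```text
8.65 [553.8 439.8 129.1] [ 3.1413e+00 -3.0000e-04  1.5707e+00] {'fx': 326.4461049773369, 'fy': 326.4461049773369, 'cx': 317.45189721094204, 'cy': 198.54544045824773, 'origin': array([554.53613067, 508.10935881, 307.87632371]), 'attitude': array([ 2.90227470e+00, -5.86874138e-04,  2.04216535e-04])}
```

View pics/c3.png

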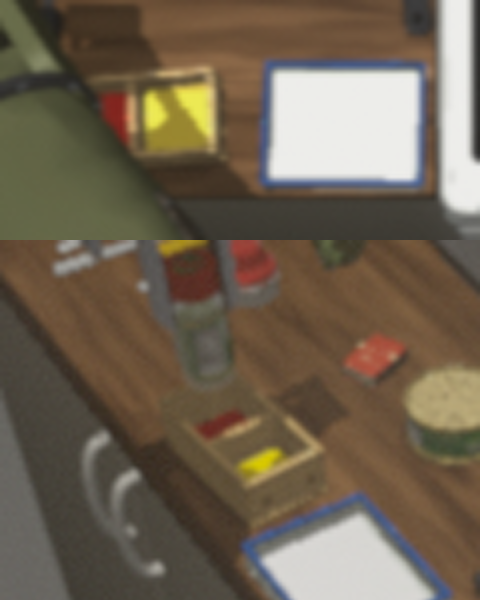

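The crop shows the red-capped jar held over the red bay (foot at (208,375) above the rack), yellow bay free.

Request:
{"api": "jog_arm", "payload": {"plan": [0, 0, -0.01, 0, 0, 0, 0, 0, -0.025, 0, 0, 0, 0, 0, -0.04, 0, 0, 0, 0, 0, -0.05, 0, 0, 0, 0, 0, -0.055, 0, 0, 0, 0, 0, -0.058, 0, 0, 0, 0, 0, -0.058, 0, 0, 0, 0, 0, -0.058, 0, 0, 0, 0, 0, -0.058, 0, 0, 0]}}

```text
clock: 9.7
eef_pos: [554.4, 440.1, 71.1]
eef_rot: [3.141, -0.001, 1.571]
wrist_force: [-0.6, 0.2, -1.1]
finger_gap: 44.4
finger_force: 20.0
```

Request:
{"api": "jog_arm", "payload": {"plan": [0, 0, -0.001, 0, 0, 0, 0, 0, -0.002, 0, 0, 0, 0, 0, -0.003, 0, 0, 0, 0, 0, -0.004, 0, 0, 0, 0, 0, -0.005, 0, 0, 0, 0, 0, -0.005, 0, 0, 0, 0, 0, -0.005, 0, 0, 0]}}

```text
clock: 10.4
eef_pos: [554.2, 440.0, 65.4]
eef_rot: [-3.141, 0.0, 1.571]
wrist_force: [-0.0, 0.2, -1.5]
finger_gap: 43.8
finger_force: 20.0
```

Request:
{"api": "jog_arm", "payload": {"plan": [0, 0, -0.001, 0, 0, 0, 0, 0, -0.002, 0, 0, 0, 0, 0, -0.002, 0, 0, 0, 0, 0, -0.002, 0, 0, 0]}}

```text
clock: 10.8
eef_pos: [554.2, 439.9, 63.4]
eef_rot: [-3.142, 0.0, 1.571]
wrist_force: [0.1, -0.1, -1.5]
finger_gap: 44.2
finger_force: 20.0
```

Request:
{"api": "jog_arm", "payload": {"plan": [0, 0, -0.001, 0, 0, 0, 0, 0, -0.002, 0, 0, 0, 0, 0, -0.002, 0, 0, 0, 0, 0, -0.002, 0, 0, 0]}}

```text
clock: 11.2
eef_pos: [554.4, 440.2, 62.5]
eef_rot: [3.141, -0.001, 1.571]
wrist_force: [-2.5, -1.8, 5.7]
finger_gap: 44.2
finger_force: 20.0
```

Request:
{"api": "jog_arm", "payload": {"plan": [0, 0, 0.001, 0, 0, 0, 0, 0, 0.001, 0, 0, 0, 0, 0, 0.001, 0, 0, 0, 0, 0, 0.001, 0, 0, 0, 0, 0, 0.001, 0, 0, 0, 0, 0, 0.02, 0, 0, 0, 0, 0, 0.05, 0, 0, 0, 0, 0, 0.09, 0, 0, 0, 0, 0, 0.13, 0, 0, 0, -0.02, 0, 0.14, 0, 0, 0, -0.05, -0.01, 0.14, 0, 0, 0, -0.09, -0.03, 0.14, 0, 0, 0, -0.124, -0.07, 0.14, 0, 0, 0, -0.124, -0.11, 0.14, 0, 0, 0, -0.124, -0.15, 0.14, 0, 0, 0, -0.124, -0.15, 0.14, 0, 0, 0, -0.124, -0.15, 0.14, 0, 0, 0, -0.124, -0.15, 0.14, 0, 0, 0], "claw": 0.065}}

```text
clock: 13.0
eef_pos: [430.3, 290.7, 201.5]
eef_rot: [3.141, -0.0, 1.571]
wrist_force: [0.2, 0.3, 0.4]
finger_gap: 65.1
finger_force: 0.0
```

```bash
python3 snap.py w4
```

```text
13.0 [430.3 290.7 201.5] [ 3.1415e+00 -2.0000e-04  1.5709e+00] {'fx': 326.4461049773369, 'fy': 326.4461049773369, 'cx': 317.45189721094204, 'cy': 198.54544045824773, 'origin': array([431.03803413, 358.97165062, 380.23454838]), 'attitude': array([ 2.90222592e+00, -3.57799435e-04,  5.02267460e-04])}
```

View pics/w4.png

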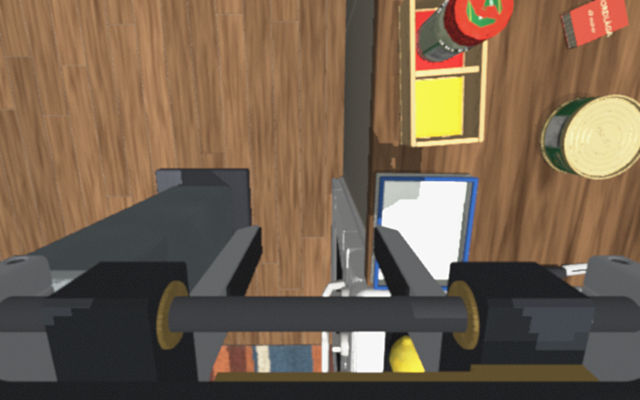

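The red jar stands upright in the red bay (cap at (483,12)); the yellow bay (440,108) and tray are free.

Request:
{"api": "jog_arm", "payload": {"plan": [0, -0.03, 0, 0, 0, 0, 0, -0.07, -0.01, 0, 0, 0, 0, -0.115, -0.02, 0, 0, 0, 0, -0.16, -0.04, 0, 0, 0, 0, -0.205, -0.05, 0, 0, 0, 0, -0.25, -0.06, 0, 0, 0, 0, -0.295, -0.07, 0, 0, 0, 0, -0.33, -0.076, 0, 0, 0, 0.02, -0.347, -0.076, 0, 0, 0, 0.05, -0.347, -0.076, 0, 0, 0, 0.09, -0.347, -0.076, 0, 0, 0, 0.122, -0.347, -0.076, 0, 0, 0, 0.122, -0.347, -0.076, 0, 0, 0, 0.122, -0.347, -0.08, 0, 0, 0, 0.122, -0.347, -0.1, 0, 0, 0, 0.122, -0.347, -0.125, 0, 0, 0, 0.122, -0.347, -0.145, 0, 0, 0, 0.122, -0.347, -0.1495, 0, 0, 0, 0.122, -0.347, -0.1495, 0, 0, 0, 0.122, -0.347, -0.1495, 0, 0, 0], "claw": 0.09}}

```text
clock: 15.05
eef_pos: [552.5, -57.0, 53.0]
eef_rot: [3.14, 0.0, 1.571]
wrist_force: [0.4, 0.3, 0.6]
finger_gap: 90.3
finger_force: 0.0
```

Request:
{"api": "jog_arm", "payload": {"plan": [0, 0, 0, 0, 0, 0, 0, 0, 0, 0, 0, 0, 0, 0, 0, 0, 0, 0, 0, 0, 0, 0, 0, 0, 0, 0, 0, 0, 0, 0, 0, 0, 0, 0, 0, 0, 0, 0, 0, 0, 0, 0, 0, 0, 0, 0, 0, 0], "claw": 0.03, "force": 20}}

```text
clock: 15.85
eef_pos: [552.2, -57.0, 51.9]
eef_rot: [-3.141, -0.0, 1.571]
wrist_force: [-0.8, 0.3, -0.4]
finger_gap: 41.2
finger_force: 20.0
```

Request:
{"api": "jog_arm", "payload": {"plan": [0, 0, 0.01, 0, 0, 0, 0, 0, 0.03, 0, 0, 0, 0, 0, 0.055, 0, 0, 0, 0, 0, 0.07, 0, 0, 0, -0.015, 0, 0.07, 0, 0, 0, -0.045, 0, 0.07, 0, 0, 0, -0.08, 0, 0.07, 0, 0, 0, -0.11, 0.005, 0.07, 0, 0, 0, -0.122, 0.025, 0.07, 0, 0, 0, -0.122, 0.06, 0.07, 0, 0, 0, -0.122, 0.1, 0.07, 0, 0, 0, -0.122, 0.14, 0.07, 0, 0, 0, -0.122, 0.18, 0.07, 0, 0, 0, -0.122, 0.22, 0.07, 0, 0, 0, -0.122, 0.26, 0.07, 0, 0, 0, -0.122, 0.29, 0.07, 0, 0, 0, -0.122, 0.31, 0.07, 0, 0, 0]}}

```text
clock: 17.55
eef_pos: [429.9, 255.0, 122.6]
eef_rot: [3.141, -0.0, 1.572]
wrist_force: [0.9, -0.9, -1.2]
finger_gap: 40.9
finger_force: 20.0
```

Request:
{"api": "jog_arm", "payload": {"plan": [0.01, 0.015, 0, 0, 0, 0, 0.035, 0.04, 0, 0, 0, 0, 0.07, 0.07, 0, 0, 0, 0, 0.105, 0.1, 0, 0, 0, 0, 0.125, 0.115, 0, 0, 0, 0, 0.13, 0.118, 0, 0, 0, 0, 0.13, 0.118, 0, 0, 0, 0, 0.13, 0.118, 0, 0, 0, 0, 0.13, 0.118, 0, 0, 0, 0, 0.13, 0.118, -0.01, 0, 0, 0, 0.13, 0.118, -0.025, 0, 0, 0, 0.13, 0.118, -0.04, 0, 0, 0, 0.13, 0.118, -0.052, 0, 0, 0, 0.13, 0.118, -0.06, 0, 0, 0, 0.13, 0.118, -0.063, 0, 0, 0, 0.13, 0.118, -0.064, 0, 0, 0, 0.13, 0.118, -0.064, 0, 0, 0, 0.13, 0.118, -0.064, 0, 0, 0]}}

```text
clock: 19.35
eef_pos: [560.4, 371.1, 58.5]
eef_rot: [3.141, -0.0, 1.571]
wrist_force: [-0.1, -0.0, -0.2]
finger_gap: 40.9
finger_force: 20.0
```

Request:
{"api": "jog_arm", "payload": {"plan": [0, 0, -0.001, 0, 0, 0, 0, 0, -0.002, 0, 0, 0, 0, 0, -0.002, 0, 0, 0, 0, 0, -0.002, 0, 0, 0]}}

```text
clock: 19.75
eef_pos: [560.2, 370.9, 56.0]
eef_rot: [3.142, -0.0, 1.57]
wrist_force: [0.6, 0.4, -1.1]
finger_gap: 40.9
finger_force: 20.0
```

Request:
{"api": "jog_arm", "payload": {"plan": [0, 0, -0.001, 0, 0, 0, 0, 0, -0.0015, 0, 0, 0, 0, 0, -0.0015, 0, 0, 0]}}

```text
clock: 20.05
eef_pos: [560.2, 371.1, 55.8]
eef_rot: [3.141, -0.0, 1.571]
wrist_force: [-5.1, -3.1, 11.2]
finger_gap: 41.2
finger_force: 20.0
```

Request:
{"api": "jog_arm", "payload": {"plan": [0, 0, 0.001, 0, 0, 0, 0, 0, 0.001, 0, 0, 0, 0, 0, 0.001, 0, 0, 0, 0, 0, 0.001, 0, 0, 0, 0, 0, 0.001, 0, 0, 0, 0, 0, 0.02, 0, 0, 0, 0, 0, 0.05, 0, 0, 0, 0, 0, 0.09, 0, 0, 0, 0, 0, 0.13, 0, 0, 0, -0.02, 0, 0.165, 0, 0, 0, -0.05, -0.01, 0.2, 0, 0, 0, -0.09, -0.03, 0.2, 0, 0, 0, -0.13, -0.07, 0.2, 0, 0, 0, -0.13, -0.11, 0.2, 0, 0, 0, -0.13, -0.131, 0.2, 0, 0, 0, -0.13, -0.131, 0.2, 0, 0, 0, -0.13, -0.131, 0.2, 0, 0, 0], "claw": 0.06}}

```text
clock: 21.75
eef_pos: [430.4, 240.1, 254.7]
eef_rot: [3.141, -0.0, 1.57]
wrist_force: [-0.2, 0.3, 0.2]
finger_gap: 59.7
finger_force: 0.0
```

```bash
python3 snap.py w5
```

```text
21.75 [430.4 240.1 254.7] [ 3.1411e+00 -4.0000e-04  1.5698e+00] {'fx': 326.4461049773369, 'fy': 326.4461049773369, 'cx': 317.45189721094204, 'cy': 198.54544045824773, 'origin': array([431.14791453, 308.39987802, 433.48519646]), 'attitude': array([ 2.90240785e+00, -7.35041742e-04, -6.71164450e-04])}
```

View pics/w5.png

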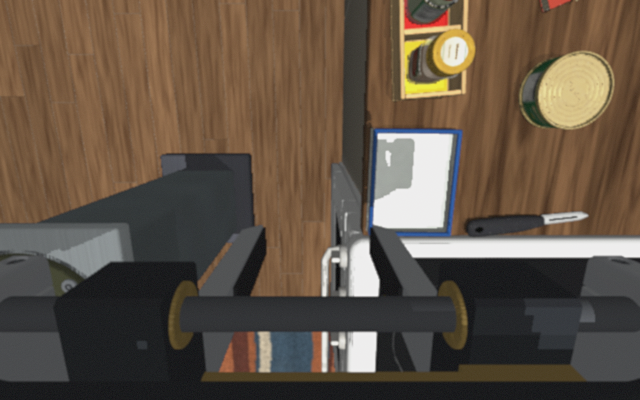

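Gold jar stands upright in the yellow bay (cap at (455,50)); tray still empty at (415,180).

Request:
{"api": "jog_arm", "payload": {"plan": [0, -0.04, 0, 0, 0, 0, 0, -0.09, -0.02, 0, 0, 0, 0, -0.14, -0.04, 0, 0, 0, 0, -0.19, -0.05, 0, 0, 0, 0, -0.24, -0.05, 0, 0, 0, 0, -0.24, -0.05, 0, 0, 0, 0, -0.24, -0.05, 0, 0, 0, 0, -0.24, -0.05, 0, 0, 0], "claw": 0.09}}

```text
clock: 22.6
eef_pos: [430.6, 1.1, 204.4]
eef_rot: [-3.142, -0.0, 1.571]
wrist_force: [-0.1, 0.1, 0.7]
finger_gap: 89.9
finger_force: 0.0
```

```bash
python3 snap.py w6
python3 - <<'E'
from h import *
f=np.load('w6.npz',allow_pickle=True);p=f['p'];c=f['c'].item()
k,a=blob(p,(18,110,50),(36,255,255),(380,40,520,230)); w=ray(c,k,28)[:,:2].astype(np.float32)
print(a,cen(k),k.min(0),k.max(0),ray(c,cen(k),28),cv2.fitEllipse(w),cv2.minAreaRect(w))
E
```

```text
22.6 [430.6   1.1 204.4] [-3.1415e+00 -3.0000e-04  1.5714e+00] {'fx': 326.4461049773369, 'fy': 326.4461049773369, 'cx': 317.45189721094204, 'cy': 198.54544045824773, 'origin': array([431.29474367,  69.42961775, 383.18159036]), 'attitude': array([ 2.90228309e+00, -9.58230847e-05,  9.93125938e-04])}
3048.5 [431.3202668  128.51834235] [402  92] [460 165] [[552.52596059  59.60255044  28.        ]] ((552.6074829101562, 58.711238861083984), (58.41014862060547, 74.45288848876953), 19.51958465576172) ((552.7279052734375, 58.7913818359375), (62.69729232788086, 66.40863037109375), 57.27555847167969)
```

View pics/w6.png

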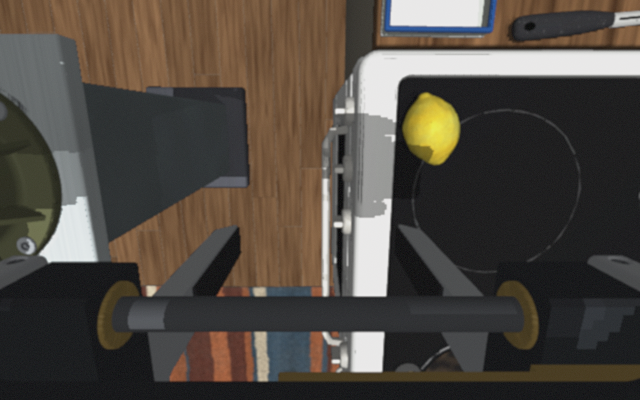

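The lemon is at (431,128), tips at (424,93) and (437,164): its long axis is turned about +10° from world y.

Request:
{"api": "jog_arm", "payload": {"plan": [0, 0.03, -0.04, 0, 0, 5, 0, 0.0595, -0.08, 0, 0, 10, 0.03, 0.0595, -0.11, 0, 0, 10, 0.07, 0.0595, -0.115, 0, 0, 10, 0.11, 0.0595, -0.115, 0, 0, 10, 0.121, 0.0595, -0.115, 0, 0, 10, 0.121, 0.0595, -0.115, 0, 0, 10, 0.121, 0.0595, -0.13, 0, 0, 10, 0.121, 0.0595, -0.155, 0, 0, 10, 0.121, 0.0595, -0.18, 0, 0, 10, 0.121, 0.0595, -0.1945, 0, 0, 10, 0.121, 0.0595, -0.1945, 0, 0, 10, 0.121, 0.0595, -0.1945, 0, 0, 10, 0.121, 0.0595, -0.1945, 0, 0, 10]}}

```text
clock: 24.05
eef_pos: [551.8, 59.7, 11.2]
eef_rot: [3.14, 0.0, 1.745]
wrist_force: [-0.5, -0.4, 0.3]
finger_gap: 90.0
finger_force: 0.0
```

Request:
{"api": "jog_arm", "payload": {"plan": [0, 0, 0, 0, 0, 0, 0, 0, 0, 0, 0, 0, 0, 0, 0, 0, 0, 0, 0, 0, 0, 0, 0, 0, 0, 0, 0, 0, 0, 0, 0, 0, 0, 0, 0, 0, 0, 0, 0, 0, 0, 0, 0, 0, 0, 0, 0, 0], "claw": 0.04, "force": 15}}

```text
clock: 24.85
eef_pos: [551.3, 59.4, 10.0]
eef_rot: [3.141, 0.0, 1.745]
wrist_force: [0.8, -0.1, 0.4]
finger_gap: 54.2
finger_force: 15.0
```

Request:
{"api": "jog_arm", "payload": {"plan": [0, 0, 0.01, 0, 0, 0, 0, 0, 0.03, 0, 0, 0, 0, 0, 0.05, 0, 0, 0, 0, 0.005, 0.06, 0, 0, 3, 0, 0.02, 0.06, 0, 0, 9, 0, 0.04, 0.06, 0, 0, 16, 0, 0.06, 0.06, 0, 0, 23, 0, 0.08, 0.06, 0, 0, 30, 0, 0.1, 0.06, 0, 0, 37, 0, 0.12, 0.06, 0, 0, 44, 0, 0.14, 0.06, 0, 0, 51, 0, 0.16, 0.06, 0, 0, 58, 0, 0.175, 0.06, 0, 0, 65, 0.002, 0.184, 0.06, 0, 0, 72, 0.002, 0.1865, 0.06, 0, 0, 78, 0.002, 0.1865, 0.06, 0, 0, 80, 0.002, 0.1865, 0.06, 0, 0, 80, 0.002, 0.1865, 0.06, 0, 0, 80, 0.002, 0.1865, 0.06, 0, 0, 80]}}

```text
clock: 26.75
eef_pos: [553.2, 245.8, 70.2]
eef_rot: [3.142, 0.0, 3.14]
wrist_force: [0.4, 0.6, 0.2]
finger_gap: 54.0
finger_force: 15.0
```

Run:
```python
from cell import camera
import cv2,numpy as np
p,d=camera('top'); a=cv2.resize(p[170:230,220:320],None,fx=5,fy=5,interpolation=2)
q,d=camera('scene'); b=cv2.resize(q[110:210,240:340],None,fx=3,fy=3,interpolation=2)
cv2.imwrite('pics/c7.png',np.hstack([a,b])[:,:,::-1])
```

```text
(no output)
```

View pics/c7.png

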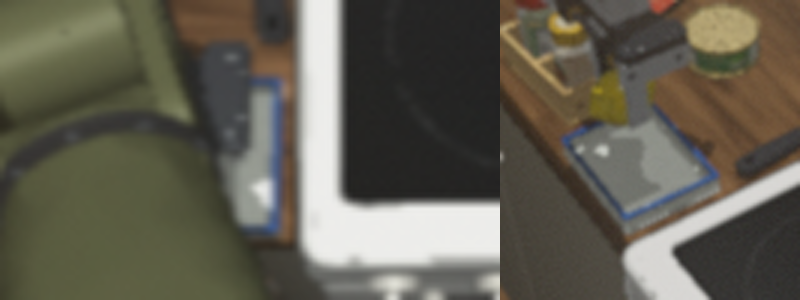

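The scene crop shows the lemon held over the far half of the tray at (620,95).

Request:
{"api": "jog_arm", "payload": {"plan": [0, 0, -0.01, 0, 0, 0, 0, 0, -0.025, 0, 0, 0, 0, 0, -0.038, 0, 0, 0, 0, 0, -0.046, 0, 0, 0, 0, 0, -0.05, 0, 0, 0, 0, 0, -0.052, 0, 0, 0, 0, 0, -0.053, 0, 0, 0, 0, 0, -0.053, 0, 0, 0, 0, 0, -0.053, 0, 0, 0]}}

```text
clock: 27.75
eef_pos: [553.4, 246.0, 17.3]
eef_rot: [3.141, 0.001, 3.141]
wrist_force: [-0.4, -0.1, -1.3]
finger_gap: 54.3
finger_force: 15.0
```

Request:
{"api": "jog_arm", "payload": {"plan": [0, 0, -0.001, 0, 0, 0, 0, 0, -0.002, 0, 0, 0, 0, 0, -0.002, 0, 0, 0, 0, 0, -0.002, 0, 0, 0]}}

```text
clock: 28.15
eef_pos: [553.2, 246.0, 15.0]
eef_rot: [-3.142, 0.0, 3.141]
wrist_force: [0.7, 0.6, -1.3]
finger_gap: 53.9
finger_force: 15.0
```

Request:
{"api": "jog_arm", "payload": {"plan": [0, 0, -0.001, 0, 0, 0, 0, 0, -0.0015, 0, 0, 0, 0, 0, -0.0015, 0, 0, 0]}}

```text
clock: 28.45
eef_pos: [553.1, 245.9, 13.3]
eef_rot: [-3.141, -0.0, 3.141]
wrist_force: [0.7, -0.1, -2.1]
finger_gap: 53.9
finger_force: 15.0
```

Request:
{"api": "jog_arm", "payload": {"plan": [0, 0, -0.001, 0, 0, 0, 0, 0, -0.0015, 0, 0, 0, 0, 0, -0.0015, 0, 0, 0]}}

```text
clock: 28.75
eef_pos: [553.2, 246.0, 12.1]
eef_rot: [-3.142, 0.0, 3.141]
wrist_force: [-0.3, -0.6, 0.7]
finger_gap: 54.5
finger_force: 15.0
```

Request:
{"api": "jog_arm", "payload": {"plan": [0, 0, 0, 0, 0, 0, 0, 0, 0, 0, 0, 0, 0, 0, 0, 0, 0, 0, 0, 0, 0.003, 0, 0, 0, 0, 0, 0.01, 0, 0, 0, 0, 0, 0.03, 0, 0, 0, 0, 0, 0.06, 0, 0, 0, 0, 0, 0.1, 0, 0, 0, -0.02, -0.01, 0.14, 0, 0, -5, -0.05, -0.04, 0.18, 0, 0, -13, -0.09, -0.06, 0.2, 0, 0, -21, -0.123, -0.08, 0.2, 0, 0, -29, -0.123, -0.1, 0.2, 0, 0, -37, -0.123, -0.11, 0.2, 0, 0, -45, -0.123, -0.12, 0.2, 0, 0, -53, -0.123, -0.13, 0.2, 0, 0, -61, -0.123, -0.13, 0.2, 0, 0, -69, -0.123, -0.13, 0.2, 0, 0, -77, -0.123, -0.13, 0.2, 0, 0, -85, -0.123, -0.13, 0.2, 0, 0, -90], "claw": 0.061}}

```text
clock: 30.75
eef_pos: [430.2, 115.9, 212.6]
eef_rot: [3.141, -0.0, 1.565]
wrist_force: [-0.7, 0.1, -0.5]
finger_gap: 61.3
finger_force: 0.0
```

```bash
python3 snap.py w8
python3 - <<'E'
from h import *
f=np.load('w8.npz',allow_pickle=True);p=f['p'];c=f['c'].item()
k,a=blob(p,(18,110,50),(36,255,255),(370,80,520,230)); print(a,cen(k),k.min(0),k.max(0),ray(c,cen(k),33))
E
```

```text
30.75 [430.2 115.9 212.6] [ 3.1408e+00 -2.0000e-04  1.5650e+00] {'fx': 326.4461049773369, 'fy': 326.4461049773369, 'cx': 317.45189721094204, 'cy': 198.54544045824773, 'origin': array([431.17796824, 184.23444458, 391.36635073]), 'attitude': array([ 2.90215680e+00, -1.07174269e-03, -5.42674063e-03])}
83.0 [431.12048193  81.6124498 ] [416  80] [449  84] [[549.92513712 221.19926346  33.        ]]
```

View pics/w8.png

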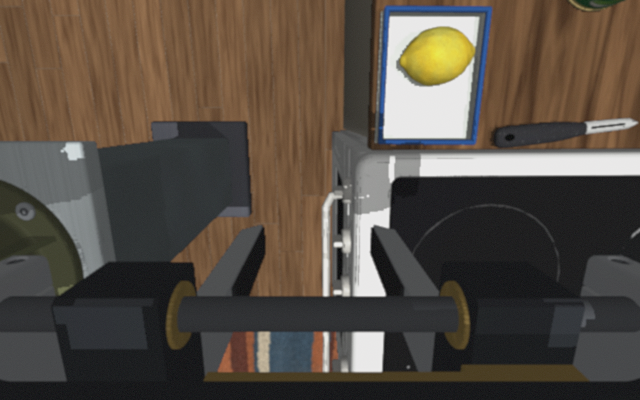

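Lemon lies in the tray at (437,56), with free floor at rows 90–137 for the garlic.

Request:
{"api": "jog_arm", "payload": {"plan": [0, -0.03, 0, 0, 0, 0, 0, -0.08, 0, 0, 0, 0, 0, -0.13, 0, 0, 0, 0, 0, -0.18, 0, 0, 0, 0, 0, -0.23, 0, 0, 0, 0, 0, -0.28, 0, 0, 0, 0, 0, -0.33, 0, 0, 0, 0, 0, -0.38, 0, 0, 0, 0, 0, -0.43, 0, 0, 0, 0, 0, -0.48, 0, 0, 0, 0, 0, -0.516, 0, 0, 0, 0, 0, -0.516, 0, 0, 0, 0, 0, -0.516, 0, 0, 0, 0, 0, -0.516, 0, 0, 0], "claw": 0.09}}

```text
validation failed for argument at $.pl...
```

```bash
python3 snap.py w9
python3 - <<'E'
from h import *
f=np.load('w9.npz',allow_pickle=True);p=f['p'];c=f['c'].item()
k,a=blob(p,(0,0,110),(180,110,255),(405,90,480,230)); print(a,cen(k),k.min(0),k.max(0),ray(c,cen(k),25))
E
```

```text
30.8 [430.2 115.9 212.6] [ 3.1407e+00 -2.0000e-04  1.5612e+00] {'fx': 326.4461049773369, 'fy': 326.4461049773369, 'cx': 317.45189721094204, 'cy': 198.54544045824773, 'origin': array([431.44698627, 184.2471713 , 391.3490841 ]), 'attitude': array([ 2.90216635e+00, -1.07290413e-03, -9.21107620e-03])}
3067.5 [436.37707145 114.07188264] [405  90] [470 139] [[561.14860284 188.10564151  25.        ]]
```

View pics/w9.png

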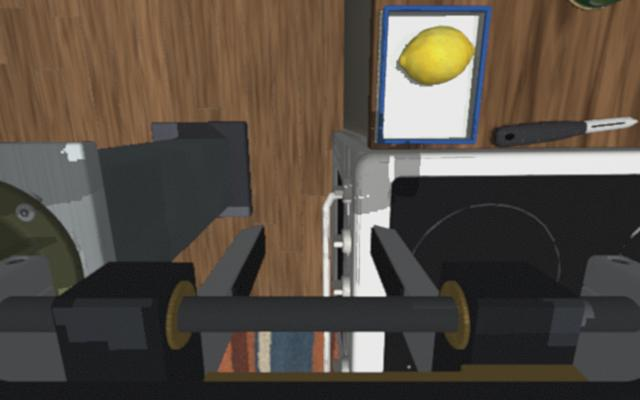

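The move was refused and nothing changed in the view (lemon still at (437,56)); retrying it.

Request:
{"api": "jog_arm", "payload": {"plan": [0, -0.03, 0, 0, 0, 0, 0, -0.08, 0, 0, 0, 0, 0, -0.13, 0, 0, 0, 0, 0, -0.18, 0, 0, 0, 0, 0, -0.23, 0, 0, 0, 0, 0, -0.28, 0, 0, 0, 0, 0, -0.33, 0, 0, 0, 0, 0, -0.38, 0, 0, 0, 0, 0, -0.43, 0, 0, 0, 0, 0, -0.48, 0, 0, 0, 0, 0, -0.516, 0, 0, 0, 0, 0, -0.516, 0, 0, 0, 0, 0, -0.516, 0, 0, 0, 0, 0, -0.516, 0, 0, 0], "claw": 0.09}}

```text
validation failed for argument at $.pl...
```

Request:
{"api": "jog_arm", "payload": {"plan": [0, -0.03, 0, 0, 0, 0, 0, -0.08, 0, 0, 0, 0, 0, -0.13, 0, 0, 0, 0, 0, -0.18, 0, 0, 0, 0, 0, -0.23, 0, 0, 0, 0, 0, -0.28, 0, 0, 0, 0, 0, -0.32, 0, 0, 0, 0, 0, -0.35, 0, 0, 0], "claw": 0.09}}

```text
validation failed for argument at $.pl...
```

Request:
{"api": "jog_arm", "payload": {"plan": [0, -0.04, 0, 0, 0, 0, 0, -0.08, 0, 0, 0, 0, 0, -0.12, 0, 0, 0, 0, 0, -0.15, 0, 0, 0, 0, 0, -0.166, 0, 0, 0, 0, 0, -0.166, 0, 0, 0, 0, 0, -0.166, 0, 0, 0, 0, 0, -0.166, 0, 0, 0]}}

```text
validation failed for argument at $.pl...
```

```bash
python3 snap.py w9
python3 - <<'E'
from h import *
f=np.load('w9.npz',allow_pickle=True);p=f['p'];c=f['c'].item()
k,a=blob(p,(0,0,110),(180,110,255),(405,90,480,230)); print(a,cen(k),k.min(0),k.max(0),ray(c,cen(k),25))
E
```

```text
30.85 [430.2 115.9 212.5] [ 3.1408e+00 -2.0000e-04  1.5692e+00] {'fx': 326.4461049773369, 'fy': 326.4461049773369, 'cx': 317.45189721094204, 'cy': 198.54544045824773, 'origin': array([430.91248699, 184.26410269, 391.28304389]), 'attitude': array([ 2.90213912e+00, -1.01488724e-03, -1.19365937e-03])}
3157.0 [436.76797593 114.55142012] [405  90] [471 140] [[560.99978675 188.64608532  25.        ]]
```

View pics/w9.png

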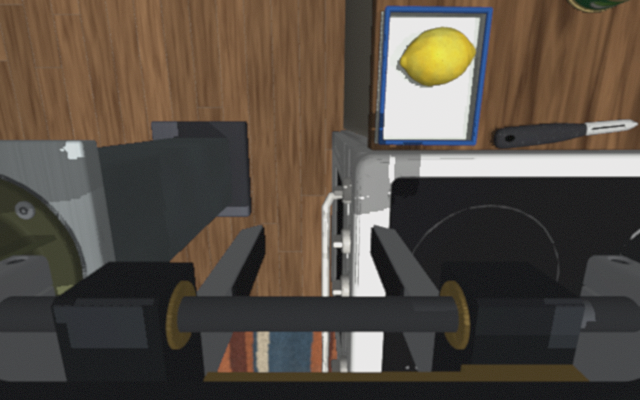

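The view is unchanged because the moves are still refused. I'll test the interface with the smallest call.

Request:
{"api": "jog_arm", "payload": {"plan": [0, -0.03, 0, 0, 0, 0]}}

```text
clock: 31.0
eef_pos: [430.1, 87.1, 212.2]
eef_rot: [3.141, -0.0, 1.576]
wrist_force: [0.2, -0.3, 1.0]
finger_gap: 61.3
finger_force: 0.0
```

Request:
{"api": "jog_arm", "payload": {"plan": [0, -0.05, 0, 0, 0, 0, 0, -0.1, 0, 0, 0, 0, 0, -0.15, 0, 0, 0, 0, 0, -0.2, 0, 0, 0, 0], "claw": 0.09}}

```text
clock: 31.4
eef_pos: [429.8, -116.0, 212.5]
eef_rot: [3.141, 0.0, 1.574]
wrist_force: [0.9, 0.3, -0.3]
finger_gap: 88.5
finger_force: 0.0
```

Request:
{"api": "jog_arm", "payload": {"plan": [0, -0.05, 0, 0, 0, 0, 0, -0.1, 0, 0, 0, 0, 0, -0.15, 0, 0, 0, 0, 0, -0.2, 0, 0, 0, 0, 0, -0.25, 0, 0, 0, 0, 0, -0.28, 0, 0, 0, 0, 0, -0.286, 0, 0, 0, 0, 0, -0.286, 0, 0, 0, 0, 0, -0.286, 0, 0, 0, 0]}}

```text
clock: 32.3
eef_pos: [430.4, -399.0, 212.1]
eef_rot: [3.142, -0.0, 1.572]
wrist_force: [0.3, -0.4, -0.2]
finger_gap: 89.7
finger_force: 0.0
```

```bash
python3 snap.py w10
python3 - <<'E'
from h import *
f=np.load('w10.npz',allow_pickle=True);p=f['p'];c=f['c'].item()
h=cv2.cvtColor(p,cv2.COLOR_RGB2HSV); m=cv2.inRange(h,(0,0,100),(180,130,255)); m[:, :395]=0; m[230:]=0; m[:,520:]=0
n,l,s,ce=cv2.connectedComponentsWithStats(m)
for i in range(1,n):
    if s[i,4]>150: print(s[i],ce[i].round(1),ray(c,ce[i],25)[0].round(1),ray(c,ce[i],14)[0].round(1))
E
```

```text
32.3 [ 430.4 -399.   212.1] [ 3.1416e+00 -2.0000e-04  1.5724e+00] {'fx': 326.4461049773369, 'fy': 326.4461049773369, 'cx': 317.45189721094204, 'cy': 198.54544045824773, 'origin': array([ 431.04662093, -330.66936179,  390.88591271]), 'attitude': array([ 2.90216125e+00, -2.92854822e-04,  1.97530927e-03])}
[395   0   7 117 439] [396.9  41. ] [ 513.  -252.5   25. ] [ 515.4 -250.1   14. ]
[416  50  32  44 941] [431.7  67.5] [ 551.1 -278.    25. ] [ 554.7 -276.4   14. ]
[ 412  140   40   45 1139] [432.5 162.3] [ 560.5 -377.8   25. ] [ 564.4 -379.3   14. ]
[ 395  202  125   22 2627] [457. 213.] [ 594.1 -437.    25. ] [ 599.  -440.2   14. ]
[410 225 110   5 506] [463.  227.1] [ 603.  -454.3   25. ] [ 608.2 -458.    14. ]
```

Request:
{"api": "jog_arm", "payload": {"plan": [0, 0.01, -0.04, 0, 0, 0, 0, 0.022, -0.08, 0, 0, 0, 0.02, 0.022, -0.12, 0, 0, 0, 0.06, 0.022, -0.12, 0, 0, 0, 0.1, 0.022, -0.12, 0, 0, 0, 0.127, 0.022, -0.12, 0, 0, 0, 0.127, 0.022, -0.12, 0, 0, 0, 0.127, 0.022, -0.13, 0, 0, 0, 0.127, 0.022, -0.155, 0, 0, 0, 0.127, 0.022, -0.18, 0, 0, 0, 0.127, 0.022, -0.2, 0, 0, 0, 0.127, 0.022, -0.206, 0, 0, 0, 0.127, 0.022, -0.206, 0, 0, 0, 0.127, 0.022, -0.206, 0, 0, 0]}}

```text
clock: 33.75
eef_pos: [557.3, -378.3, 7.2]
eef_rot: [3.14, 0.001, 1.57]
wrist_force: [0.5, 0.5, 0.5]
finger_gap: 90.3
finger_force: 0.0
```

Request:
{"api": "jog_arm", "payload": {"plan": [0, 0, 0, 0, 0, 0, 0, 0, 0, 0, 0, 0, 0, 0, 0, 0, 0, 0, 0, 0, 0, 0, 0, 0, 0, 0, 0, 0, 0, 0, 0, 0, 0, 0, 0, 0, 0, 0, 0, 0, 0, 0, 0, 0, 0, 0, 0, 0], "claw": 0.035, "force": 12}}

```text
clock: 34.55
eef_pos: [557.2, -378.0, 6.0]
eef_rot: [-3.142, -0.0, 1.571]
wrist_force: [-1.4, -0.0, 1.2]
finger_gap: 46.2
finger_force: 12.0
```

Request:
{"api": "jog_arm", "payload": {"plan": [0, 0, 0.01, 0, 0, 0, 0, 0, 0.03, 0, 0, 0, 0, 0, 0.055, 0, 0, 0, 0, 0, 0.07, 0, 0, 0, -0.015, 0, 0.07, 0, 0, 0, -0.045, 0, 0.07, 0, 0, 0, -0.08, 0, 0.07, 0, 0, 0, -0.11, 0.005, 0.07, 0, 0, 0, -0.124, 0.025, 0.07, 0, 0, 0, -0.124, 0.06, 0.07, 0, 0, 0, -0.124, 0.1, 0.07, 0, 0, 0, -0.124, 0.14, 0.07, 0, 0, 0, -0.124, 0.18, 0.07, 0, 0, 0, -0.124, 0.22, 0.07, 0, 0, 0, -0.124, 0.26, 0.07, 0, 0, 0, -0.124, 0.29, 0.07, 0, 0, 0, -0.124, 0.3, 0.07, 0, 0, 0]}}

```text
clock: 36.25
eef_pos: [433.1, -76.0, 76.4]
eef_rot: [3.141, -0.0, 1.573]
wrist_force: [0.8, -1.2, -0.1]
finger_gap: 46.4
finger_force: 12.0
```

Request:
{"api": "jog_arm", "payload": {"plan": [0, 0.015, 0, 0, 0, 0, 0, 0.045, 0, 0, 0, 0, 0, 0.08, 0, 0, 0, 0, 0, 0.12, 0, 0, 0, 0, 0.01, 0.16, 0, 0, 0, 0, 0.03, 0.195, 0, 0, 0, 0, 0.06, 0.225, 0, 0, 0, 0, 0.09, 0.25, 0, 0, 0, 0, 0.11, 0.265, 0, 0, 0, 0, 0.12, 0.269, 0, 0, 0, 0, 0.12, 0.269, 0, 0, 0, 0, 0.12, 0.269, 0, 0, 0, 0, 0.12, 0.269, 0, 0, 0, 0]}}

```text
clock: 37.55
eef_pos: [552.8, 190.3, 76.0]
eef_rot: [-3.141, 0.0, 1.57]
wrist_force: [-0.1, -0.5, -0.5]
finger_gap: 46.0
finger_force: 12.0
```

Run:
```python
from h import *
f=np.load('w8.npz',allow_pickle=True);p=f['p'];c=f['c'].item()
k,a=blob(p,(18,110,50),(36,255,255),(390,10,480,100)); print(cen(k),k.min(0),k.max(0),ray(c,cen(k),32)[0],ray(c,k[k[:,1].argmax()],28)[0],ray(c,k[k[:,1].argmin()],32)[0])
g=cv2.inRange(cv2.cvtColor(p,cv2.COLOR_RGB2HSV),(0,0,170),(180,50,255)); r=np.where(g[84:145,430]>0)[0]+84; print(r.min(),r.max(),ray(c,(430,r.max()),5)[0])
```

```text
[437.0567305   55.60044407] [400  27] [474  84] [554.39177552 246.49729735  32.        ] [544.24618438 219.36795825  28.        ] [555.17223004 273.21584105  32.        ]
86 137 [562.6117968  162.98136401   5.        ]
```

Request:
{"api": "jog_arm", "payload": {"plan": [0, 0, -0.01, 0, 0, 0, 0, 0, -0.025, 0, 0, 0, 0, 0, -0.04, 0, 0, 0, 0, 0, -0.052, 0, 0, 0, 0, 0, -0.059, 0, 0, 0, 0, 0, -0.063, 0, 0, 0, 0, 0, -0.065, 0, 0, 0, 0, 0, -0.065, 0, 0, 0, 0, 0, -0.065, 0, 0, 0]}}

```text
clock: 38.45
eef_pos: [553.5, 191.0, 11.4]
eef_rot: [3.141, -0.0, 1.571]
wrist_force: [-0.1, 0.4, -1.1]
finger_gap: 46.6
finger_force: 12.0
```

Request:
{"api": "jog_arm", "payload": {"plan": [0, 0, -0.001, 0, 0, 0, 0, 0, -0.0015, 0, 0, 0, 0, 0, -0.0015, 0, 0, 0, 0, 0, -0.0015, 0, 0, 0]}}

```text
clock: 38.85
eef_pos: [553.2, 191.0, 9.5]
eef_rot: [3.142, -0.0, 1.571]
wrist_force: [-0.2, -0.4, -1.7]
finger_gap: 46.0
finger_force: 12.0
```

Request:
{"api": "jog_arm", "payload": {"plan": [0, 0, -0.001, 0, 0, 0, 0, 0, -0.0015, 0, 0, 0, 0, 0, -0.0015, 0, 0, 0]}}

```text
clock: 39.15
eef_pos: [553.2, 191.0, 8.0]
eef_rot: [-3.142, 0.0, 1.571]
wrist_force: [-1.1, -0.8, -0.4]
finger_gap: 46.5
finger_force: 12.0
```

Request:
{"api": "jog_arm", "payload": {"plan": [0, 0, -0.0005, 0, 0, 0, 0, 0, -0.0005, 0, 0, 0]}}

```text
clock: 39.35
eef_pos: [553.2, 191.0, 7.9]
eef_rot: [3.141, -0.0, 1.571]
wrist_force: [-2.9, -0.8, 5.8]
finger_gap: 46.4
finger_force: 12.0
```

Request:
{"api": "jog_arm", "payload": {"plan": [0, 0, 0, 0, 0, 0, 0, 0, 0, 0, 0, 0, 0, 0, 0, 0, 0, 0, 0, 0, 0.003, 0, 0, 0, 0, 0, 0.01, 0, 0, 0, 0, 0, 0.03, 0, 0, 0, 0, 0, 0.06, 0, 0, 0, 0, 0, 0.1, 0, 0, 0, -0.02, 0, 0.14, 0, 0, 0, -0.05, 0, 0.18, 0, 0, 0, -0.09, 0.02, 0.22, 0, 0, 0, -0.123, 0.04, 0.25, 0, 0, 0, -0.123, 0.06, 0.28, 0, 0, 0, -0.123, 0.07, 0.3, 0, 0, 0, -0.123, 0.07, 0.3, 0, 0, 0, -0.123, 0.07, 0.3, 0, 0, 0, -0.123, 0.07, 0.3, 0, 0, 0], "claw": 0.062}}

```text
clock: 41.05
eef_pos: [430.0, 260.3, 306.3]
eef_rot: [-3.14, 0.001, 1.57]
wrist_force: [0.8, 0.4, -0.2]
finger_gap: 61.9
finger_force: 0.0
```

```bash
python3 snap.py w11
python3 - <<'E'
from h import *
from cell import camera,get_calibration
p,d=camera('top');c=get_calibration('top')
k,a=blob(p,(8,40,110),(35,255,255),(388,190,410,210)); print('candle',ray(c,cen(k),14)[0])
w=cv2.imread('pics/w11.png')[0:240,300:540]
cv2.imwrite('pics/c11.png',np.hstack([cv2.resize(w,None,fx=2,fy=2),cv2.resize(p[:,:,::-1][150:230,170:250],(320,480))]))
E
```

```text
41.05 [430.  260.3 306.3] [-3.1399e+00  9.0000e-04  1.5700e+00] {'fx': 326.4461049773369, 'fy': 326.4461049773369, 'cx': 317.45189721094204, 'cy': 198.54544045824773, 'origin': array([431.135057  , 328.83263229, 484.99886743]), 'attitude': array([ 2.90107064e+00,  1.41450560e-03, -4.15324456e-04])}
candle [ 553.12080264 -272.66935624   14.        ]
```

View pics/c11.png

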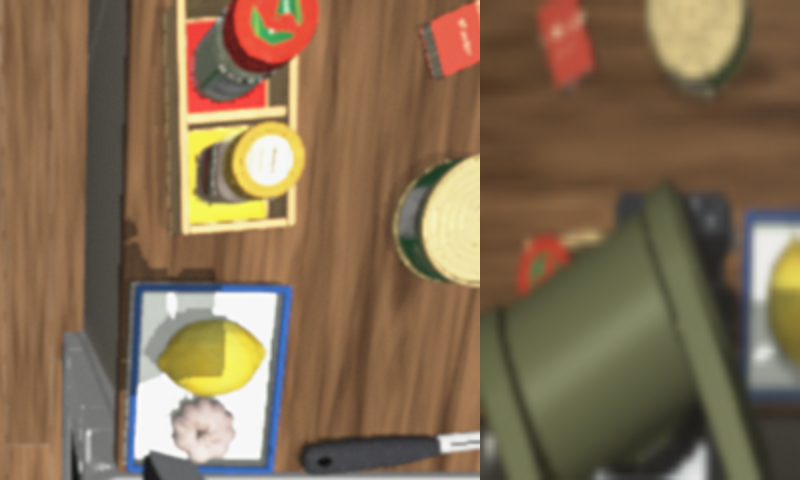

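Both jars stand upright in their matching bays, with caps at (270,30) and (268,160). The lemon (212,357) and garlic (203,430) lie side by side in the tray, and the tea light hasn't moved. Handing in.

```bash
python3 -c "
from cell import manip
print(manip.sign_off())"
```

```text
the job is handed in; nothing more can be done
None
```

I handed the job in at about 41 s of the 128 s: in the last pictures both jars stand upright in their own bays, the lemon and garlic lie side by side in the tray, and the tea light has not moved; sign-off gave no verdict.

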